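Flip the ready flag of the full specimen rack

ROBOT

A 6-joint arm with a two-finger parallel gripper is mounted at the origin on the work surface. World frame = base frame: x ahead of the robot, y to its left, z up, the work surface at z = 0. Lengths are in m, angles in degrees, forces in N, time in s.
With the tool pointing down it reaches from about 0.375 to 0.825 m from the base axis. Payload 5.5 kg.
Tool frame: the origin (TCP) lies at the very end of the fingers, on their centre line; the grasp point (between the pads) lies 19 mm behind it; z points along the fingers, y is the direction in which the jaws open and shut (so a half turn about z gives the same grasp; the last joint's range is limited). The gripper opens to 85 mm and grips with 20 to 120 N. Pads are 22 mm wide; open, the fingers measure 114 mm over their backs; the gripper's body (76 mm by 85 mm) begins 54 mm behind the grasp point. The pads swing forward as they close: fully open they stand 13 mm farther back than shut.
Start: joints at [63.14, 17.962, -2.699, 69.339, 0, 90], TCP at [0.271, 0.535, 0.231] pointing down, gripper open.
Joint ranges: [-152.73, 152.73], [-39.44, 99.34], [-58.76, 71.6], [-118.89, 123.64], [-81.53, 83.1], [-180, 180]. Speed limits (degrees/s): [136.94, 136.94, 172.46, 180, 180, 180].

INTERFACE

Orientations are given as a 3x3 rotation matrix whose columns are the frame's x, y, z axes.
In Python, from cell import robot gives the robot as it stands. The module is installed in compiled form; this text tells all that it offers.
- The arm moves only by the tool step_arm, never from a script. Its argument "moves" is a list of rows, each an object with "delta_pos": the shift along the tool's x, y, z each as a share of 0.03 m, from -1 to 1, a list of three; "rotation": the turn, a rotation vector about the tool's x, y, z each as a share of 0.1 rad, from -1 to 1, a list of three; "fingers": the opening, from 0 (shut) to 1 (fully open). A call has 1 to 8 rows; each row shifts and turns the commanded pose from where the row before left it, along the tool's axes as they then stand; what a row does not reach is not made up. A row lasts 1/8 s, in which the tool goes at most 62.5 mm and 10.7 degrees, less where a joint would pass 70% of its speed; a pose out of reach is approached as far as the arm can. A call with a number of a shift or a turn outside -1 to 1 is refused whole. A call with a gripper value outside its range is refused whole. The fingers move at their own pace and stop on an object; the grip force is fixed at half the most. Time passes only in rows, so rows that do not move let the fingers close. It gives the time, the measured TCP pose, the force and the opening at its end, in the units of the state.
- robot.read_state(): the state, without advancing time (a new reading comes with each control period).
- robot.grab_frame(name): name is "side" or "top"; returns the picture (420x560x3 uint8, red, green, blue); there is no depth.
- robot.camera_info(name): a dict with "fx", "fy", "cx", "cy" (pixels), "dist" ([k1, k2, p1, p2, k3] as OpenCV has them; the pictures are not rectified), "extrinsics" (4x4, takes a point from camera to world coordinates). Camera axes: x right, y down, z forward; pixel columns grow to the right and rows downward; lengths in m; the calibration is good to about 2 mm. A picture is of the moment at which its call begins. camera_info takes no time and is no camera call.
- robot.sign_off(): hands the job in, once; it reports no verdict.
The state is a dict: "time_s": time; "joint_positions": joint angles; "joint_vel": joint speeds; "joint_torque": joint torques, N m; "ee_pos": TCP position; "eef_rot": TCP orientation; "contact_force": force on the tool from outside, world axes, zero at the start; "wrist_torque": the same for the moment, N m; "finger_gap": finger opening in m.
Only numpy, scipy, OpenCV 4.12 (cv2) and the standard library are available. Lean on these libraries where they do the work, as an engineer would, in place of code of your own. Each camera call takes 0.05 s, during which the arm holds its last target.

TASK

One of the three specimen racks has a jar in every well, so it is ready to run: with a fingertip under the free edge, flip that rack's flag right over its hinge until it lies flat back on the rack with its ring face up. Push the flag over, do not pinch it; leave the flags of the two incomplete racks as they are, and do not lift, shift or knock over the racks, jars and other things on the bench.

Things in the scene. Friction and masses are not known exactly. Their poses are not given: they have to be found in the camera images.
- rack_full: The rack with a jar in all three wells. Each rack is a loose black block 250 x 68 mm, 70 mm high, about 1.6 kg, lying across in front of the robot. Origin: centre of its underside; its x runs along it from the flag end (-x, to the robot's right) to the far end; z up. Flag-end face at x = -125 mm, wells at x = -2, 46 and 94 mm, first jar's cap edge at x = -23 mm.
- flag_full (a joint): Flag of the full rack: a 56 mm wide, 4 mm thick round-ended plate on a level pin across the rack's flag end. rad: 0 level, sticking out past that end with only air below it; pi/2 upright; pi folded over, level on the rack. Starts 0 to 0.3; firm stops at 0 and pi. Friction hinge (0.03 N m, 0.5 N at the free edge): it stays where it is left, so push it all the way.
- flag_full_hinge (a point): Middle of that hinge pin, 80 mm above the bench, at x = -111 mm, y = 0 of the rack; axes as the rack's. Two lugs at the ends of the pin, 29 to 34 mm to either side of the middle, stand 7 mm above it.
- flag_full_edge (a point): Outermost point of the flag's rounded free edge, 70 mm from the pin, at mid-thickness; it turns with the flag.
- barface_full: Raised white disc 44 mm across, 2 mm thick, with a dark bar, on the face of the flag that looks up at the start. Origin: disc centre, 42 mm from the pin; its z axis points out of this face.
- ringface_full: The same disc with a dark ring, on the flag's other face, which looks down at the start and must look up in the end; a pushing fingertip touches this face. Origin: disc centre, 42 mm from the pin; its z axis points into the flag.
- rack_gapmid: A rack of the same kind whose middle well is empty (two jars). Frame as for rack_full.
- flag_gapmid (a joint): Its flag, same build and joint values; to be left as it is.
- rack_gapend: A rack of the same kind whose far well is empty (two jars). Frame as for rack_full.
- flag_gapend (a joint): Its flag, same build and joint values; to be left as it is.
- jar_spare: Loose specimen jar on the bench, to be left alone: 38 mm across, 89 mm high, with a teal cap of 43 mm. Origin: centre of its underside.
- vial_tray: White tray 125 x 85 x 40 mm full of black-capped vials, to be left alone. Origin: centre of its underside.
- wash_bottle: White wash bottle with a green cap and spout, 62 mm across, 185 mm high, to be left alone. Origin: centre of its underside.
- jar_full_0: Jar in the first (nearest the flag) well of rack_full: 38 mm across, teal cap of 43 mm, its top 107 mm above the bench. Origin: centre of its underside, 18 mm above the bench.
- jar_full_1: Jar in the middle well of rack_full: 38 mm across, teal cap of 43 mm, its top 107 mm above the bench. Origin: centre of its underside, 18 mm above the bench.
- jar_full_2: Jar in the far well of rack_full: 38 mm across, teal cap of 43 mm, its top 107 mm above the bench. Origin: centre of its underside, 18 mm above the bench.
- jar_gapmid_0: Jar in the first (nearest the flag) well of rack_gapmid: 38 mm across, teal cap of 43 mm, its top 107 mm above the bench. Origin: centre of its underside, 18 mm above the bench.
- jar_gapmid_2: Jar in the far well of rack_gapmid: 38 mm across, teal cap of 43 mm, its top 107 mm above the bench. Origin: centre of its underside, 18 mm above the bench.
- jar_gapend_0: Jar in the first (nearest the flag) well of rack_gapend: 38 mm across, teal cap of 43 mm, its top 107 mm above the bench. Origin: centre of its underside, 18 mm above the bench.
- jar_gapend_1: Jar in the middle well of rack_gapend: 38 mm across, teal cap of 43 mm, its top 107 mm above the bench. Origin: centre of its underside, 18 mm above the bench.
Not all that is in view belongs to the job. What is shaped like the jar_gapmid_0 but black or red is not meant.

How it is judged (in metres and radians):
At the end, for the whole second after the job is handed in: The full rack's flag is folded over to within 0.12 rad of its far stop (above 3.02 rad) and at rest; the other two flags are still below 0.45 rad; every rack, jar, the vial tray and the wash bottle stand upright within 20 mm of where they began (value of joint flag_full above 3.02 rad and value of joint each of flag_gapmid, flag_gapend below 0.45 rad and distance of each of rack_full, rack_gapmid, rack_gapend, jar_full_0, jar_full_1, jar_full_2, jar_gapmid_0, jar_gapmid_2, jar_gapend_0, jar_gapend_1, jar_spare, vial_tray, wash_bottle from where it was at the start of the episode below 0.02 m and angle between each of rack_full, rack_gapmid, rack_gapend, jar_full_0, jar_full_1, jar_full_2, jar_gapmid_0, jar_gapmid_2, jar_gapend_0, jar_gapend_1, jar_spare, vial_tray, wash_bottle's own z axis and vertical below 0.15 rad and velocity of joint flag_full below 0.1 rad/s); the robot touches nothing.
It fails at once if the flag is pinched: the fingers press on both of its faces at once (contact force between the fingers and barface_full above 1 N and contact force between the fingers and ringface_full above 1 N).
It fails at once if the flag of an incomplete rack is turned (beyond 0.6 rad) (value of joint any of flag_gapmid, flag_gapend above 0.6 rad).
It fails at once if a rack, a jar, the vial tray or the wash bottle is lifted or shifted by more than 25 mm (distance of any of rack_full, rack_gapmid, rack_gapend, jar_full_0, jar_full_1, jar_full_2, jar_gapmid_0, jar_gapmid_2, jar_gapend_0, jar_gapend_1, jar_spare, vial_tray, wash_bottle from where it was at the start of the episode above 0.025 m).
It also fails if it takes over 48 s, if anything falls off the work surface, if the arm or the gripper's body presses on something with over 40 N, if the wrist force passes 120 N, or if a joint passes its speed limit or range.

## Working session

There is one attempt and no reset: what is moved stays moved. The work goes in short steps, Python scripts to look and compute and a tool call to move; the robot and the scene stay as the last step left them, time stands still between calls to the robot, and variables do not carry over. Pictures are saved under pics/ and viewed, and the job is handed in when it is done.

Besides the shell and the picture viewer there is one more tool, called after "Request:" as name(argument=value, ...) on one line, values as JSON. step_arm: Moves the arm, as the interface text tells. Its arguments: {"type":"object","properties":{"moves":{"type":"array"}},"required":["moves"]}

```bash
mkdir -p pics
python3 - <<'E'
from cell import robot
import cv2
for n in("side","top"):
    im=robot.grab_frame(n); cv2.imwrite(f"pics/{n}0.png",im[:,:,::-1])
    i=robot.camera_info(n); print(n,i)
print(robot.read_state())
E
```

```text
side {'fx': 406.6124412092067, 'fy': 406.6124412092067, 'cx': 270.56193959503514, 'cy': 205.962939910944, 'dist': array([-0.02316302,  0.        ,  0.        ,  0.        ,  0.        ]), 'extrinsics': array([[ 0.95149565, -0.23124013,  0.20293848,  0.33861099],
       [-0.30765353, -0.71017739,  0.63324354, -0.66567182],
       [-0.00230899, -0.66496321, -0.74687254,  0.84073229],
       [ 0.        ,  0.        ,  0.        ,  1.        ]])}
top {'fx': 383.83890403467944, 'fy': 383.83890403467944, 'cx': 283.0295997295382, 'cy': 205.29420242493316, 'dist': array([-0.0036663,  0.       ,  0.       ,  0.       ,  0.       ]), 'extrinsics': array([[ 0.02583851, -0.99153341,  0.12725515,  0.43045255],
       [-0.99949759, -0.0279614 , -0.01492381,  0.00540967],
       [ 0.01835569, -0.12680561, -0.99175774,  0.99771839],
       [ 0.        ,  0.        ,  0.        ,  1.        ]])}
{'time_s': 0.1, 'joint_positions': array([ 6.31387454e+01,  1.80003207e+01, -2.74864638e+00,  6.93386356e+01,
        1.98182943e-03,  9.00016205e+01]), 'joint_vel': array([ 0.09324068, -0.07629743,  0.08085121, -0.05593748,  0.00050485,
       -0.00474213]), 'joint_torque': array([ 6.38469210e-04, -5.40765345e+01,  3.40541160e+01,  1.11878177e-02,
       -1.26656893e-06, -1.39225062e-05]), 'ee_pos': array([0.27085726, 0.53481016, 0.23051774]), 'eef_rot': array([[-8.92090473e-01,  4.51856245e-01, -7.21687709e-04],
       [ 4.51856820e-01,  8.92089455e-01, -1.34835766e-03],
       [ 3.45461647e-05, -1.52895654e-03, -9.99998831e-01]]), 'contact_force': array([0.6470704 , 0.22748137, 0.05415643]), 'wrist_torque': array([ 0.0101582 ,  0.00532817, -0.04387637]), 'finger_gap': 0.08559071947870221}
```

View pics/side0.png

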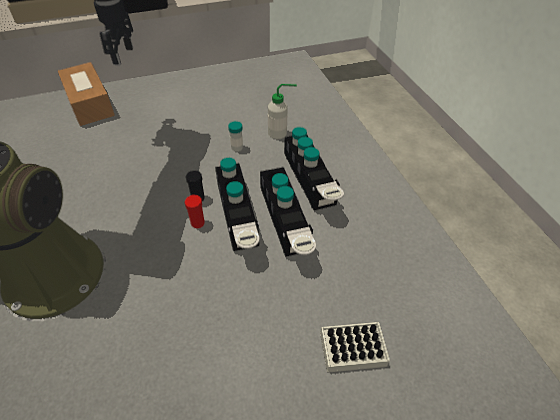

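View pics/top0.png

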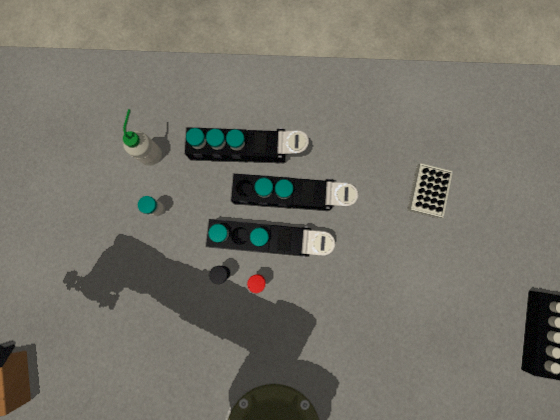

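Candidates for the full rack, by top-view pixel:
- Far rack at (237,143), with three teal caps at (195,137), (215,138) and (235,139).
- Middle rack at (283,190), with its far well at (245,188) empty.
- Near rack at (257,238), with its middle well at (240,235) empty.

I choose the far rack, whose flag is at (295,142) in the top view and (330,192) in the side view. I'll check it in a close crop.

Run:
```python
import cv2
import numpy as np
a=cv2.imread("pics/top0.png")[115:215,170:370]; b=cv2.imread("pics/side0.png")[120:220,270:360]
cv2.imwrite("pics/c1.png",cv2.resize(a,None,fx=4,fy=4,interpolation=cv2.INTER_CUBIC))
cv2.imwrite("pics/c2.png",cv2.resize(b,None,fx=6,fy=6,interpolation=cv2.INTER_CUBIC))
```

```text
(no output)
```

View pics/c1.png

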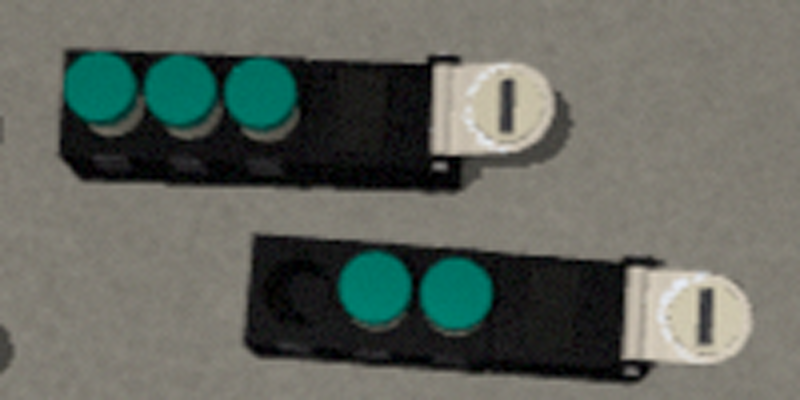

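View pics/c2.png

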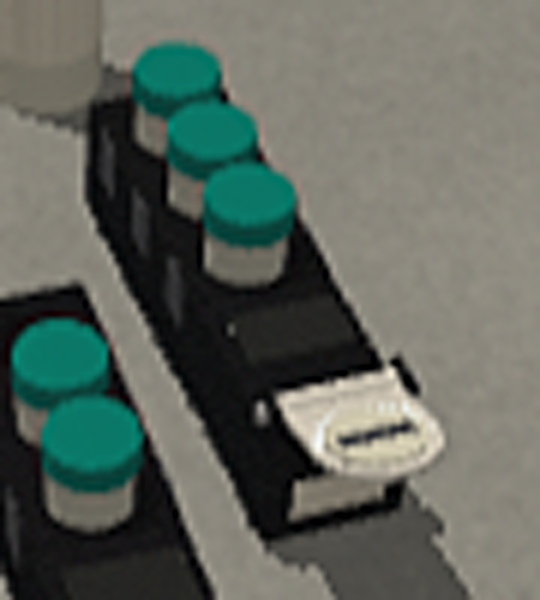

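```bash
cat > h.py <<'E'
from cell import robot
import numpy as np, cv2
def proj(n,P):
    i=robot.camera_info(n); E=np.linalg.inv(i["extrinsics"])
    K=np.array([[i["fx"],0,i["cx"]],[0,i["fy"],i["cy"]],[0,0,1]])
    return cv2.projectPoints(np.array(P,float).reshape(-1,3),cv2.Rodrigues(E[:3,:3])[0],E[:3,3],K,i["dist"])[0].reshape(-1,2)
def model(p,pts):
    x,y,a=p[:3]; c,s=np.cos(a),np.sin(a)
    pts=np.array(pts,float); return np.c_[x+c*pts[:,0]-s*pts[:,1],y+s*pts[:,0]+c*pts[:,1],pts[:,2]]
def flag(th,r,h=0): # r from pin, h above bar face side
    return [-.111-r*np.cos(th)+h*np.sin(th)*1,0,.08+r*np.sin(th)+h*np.cos(th)]
E
python3 - <<'E'
from h import *
from scipy.optimize import least_squares
caps=[[.094,0,.107],[.046,0,.107],[-.002,0,.107]]
tp=[(195,137),(215,137.5),(235,138.5),(296.5,141.5),(308.5,141.2)]
sp=[(299.5,131.3),(305.3,141.3),(311.5,151.7),(332.7,192.2)]
def f(p):
    th=p[3]; b=flag(th,.042,.004); e=flag(th,.070,0)
    return np.r_[(proj("top",model(p,caps+[b,e]))-tp).ravel(),(proj("side",model(p,caps+[b]))-sp).ravel()]
r=least_squares(f,[.6,.1,1.57,.1]); print(r.x,np.round(r.fun,1).reshape(-1,2).tolist())
p=r.x
print("hinge",model(p,[[-.111,0,.08]]),"edge",model(p,[flag(p[3],.07)]))
# overlay
C=[[sx*.125,sy*.034,z] for z in(0,.07) for sx,sy in((-1,-1),(1,-1),(1,1),(-1,1))]
for n in("top","side"):
    im=cv2.imread(f"pics/{n}0.png"); q=np.round(proj(n,model(p,C+[flag(p[3],.07),flag(p[3],0)]))).astype(int)
    cv2.polylines(im,[q[4:8].reshape(-1,1,2)],True,(0,0,255));cv2.polylines(im,[q[:4].reshape(-1,1,2)],True,(0,255,255))
    cv2.line(im,tuple(map(int,q[8])),tuple(map(int,q[9])),(255,0,0))
    x0,y0=q.mean(0).astype(int)-60
    cv2.imwrite(f"pics/o_{n}.png",cv2.resize(im[max(0,y0):y0+130,x0:x0+150],None,fx=4,fy=4))
a=cv2.imread("pics/o_top.png");b=cv2.imread("pics/o_side.png");print(a.shape,b.shape)
E
```

```text
[0.70409889 0.11242221 1.56789163 0.28438028] [[-0.1, -0.6], [0.1, -0.4], [0.2, -0.7], [0.4, -0.3], [0.1, -0.1], [-0.8, -0.1], [-0.6, 0.1], [-0.6, 0.3], [-0.5, -0.0]]
hinge [[0.70377647 0.00142268 0.08      ]] edge [[ 0.70358131 -0.06576554  0.09963939]]
(520, 600, 3) (520, 600, 3)
```

View pics/o_top.png

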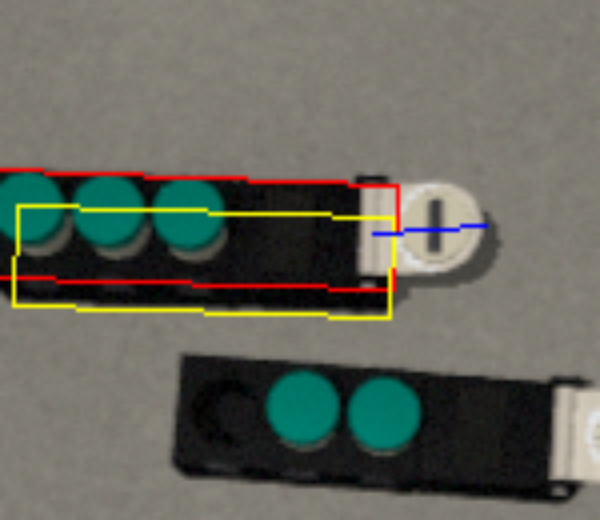

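View pics/o_side.png

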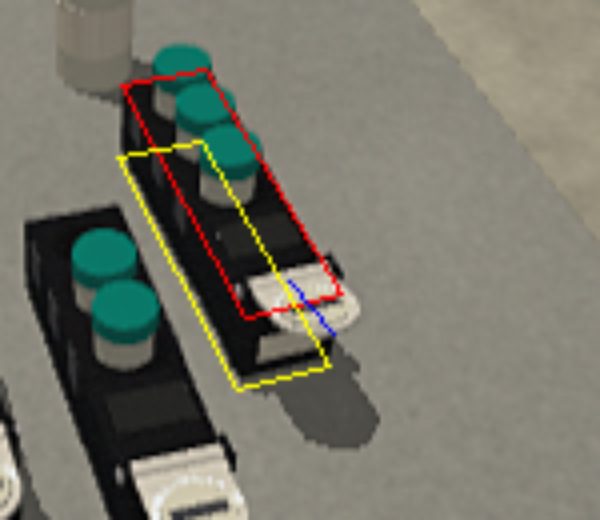

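The overlay confirms the far rack is the full one. Its fit residuals are under 1 px, the hinge is at about (0.704, 0.001, 0.08) and the flag starts at about 0.28 rad. Next I plan the approach with fingers shut, tool tilted 45° towards +y, and jaws along world x.

```bash
cat >> h.py <<'E'
from scipy.spatial.transform import Rotation as Ro
def plan(pos,tilt,n,fingers=0,start=None):
    if start is None:
        s=robot.read_state(); start=(np.array(s["ee_pos"]),np.array(s["eef_rot"]))
    p,R=start; t=np.radians(tilt)
    T=np.array([[0,1,0],[np.cos(t),0,np.sin(t)],[np.sin(t),0,-np.cos(t)]])
    rv=Ro.from_matrix(R.T@T).as_rotvec()/n
    pos=np.array(pos); P=p
    for k in range(n):
        d=R.T@((pos-P)/(n-k))/.03; a=np.round(d,2); b=np.round(rv/.1,2)
        print(a.tolist(),b.tolist())
        P=P+R@a*.03; R=R@Ro.from_rotvec(b*.1).as_matrix()
    print("end",P.round(3),R.round(3).tolist()); return P,R
E
python3 - <<'E'
from h import *
i=robot.camera_info("top")
for u,v,z in((345,194,.09),(323,243,.09),(417,215,.04),(157,160,.0)):
    K=np.array([[i["fx"],0,i["cx"]],[0,i["fy"],i["cy"]],[0,0,1]])
    q=np.r_[cv2.undistortPoints(np.array([[[u,v]]],float),K,i["dist"])[0,0],1]; E=i["extrinsics"]; d=E[:3,:3]@q
    print(u,v,(E[:3,3]+d*(z-E[2,3])/d[2]).round(3))
s=plan((.704,-.16,.30),0,24)
s=plan((.704,-.16,.20),45,8,start=s)
E
```

```text
345 194 [ 0.578 -0.156  0.09 ]
323 243 [ 0.46  -0.105  0.09 ]
417 215 [ 0.538 -0.348  0.04 ]
157 160 [0.67  0.327 0.   ]
[-0.97, -0.59, -0.1] [-0.0, 0.0, 0.46]
[-1.0, -0.54, -0.1] [-0.0, 0.0, 0.46]
[-1.02, -0.5, -0.1] [-0.0, 0.0, 0.46]
[-1.04, -0.45, -0.1] [-0.0, 0.0, 0.46]
[-1.06, -0.4, -0.09] [-0.0, 0.0, 0.46]
[-1.08, -0.35, -0.1] [-0.0, 0.0, 0.46]
[-1.1, -0.3, -0.09] [-0.0, 0.0, 0.46]
[-1.11, -0.25, -0.1] [-0.0, 0.0, 0.46]
[-1.12, -0.2, -0.09] [-0.0, 0.0, 0.46]
[-1.13, -0.15, -0.1] [-0.0, 0.0, 0.46]
[-1.13, -0.1, -0.09] [-0.0, 0.0, 0.46]
[-1.14, -0.04, -0.1] [-0.0, 0.0, 0.46]
[-1.14, 0.01, -0.09] [-0.0, 0.0, 0.46]
[-1.14, 0.06, -0.1] [-0.0, 0.0, 0.46]
[-1.13, 0.11, -0.09] [-0.0, 0.0, 0.46]
[-1.13, 0.17, -0.1] [-0.0, 0.0, 0.46]
[-1.12, 0.22, -0.09] [-0.0, 0.0, 0.46]
[-1.1, 0.27, -0.1] [-0.0, 0.0, 0.46]
[-1.09, 0.32, -0.09] [-0.0, 0.0, 0.46]
[-1.08, 0.37, -0.1] [-0.0, 0.0, 0.46]
[-1.06, 0.41, -0.09] [-0.0, 0.0, 0.46]
[-1.04, 0.46, -0.1] [-0.0, 0.0, 0.46]
[-1.01, 0.51, -0.09] [-0.0, 0.0, 0.46]
[-0.99, 0.56, -0.1] [-0.0, 0.0, 0.46]
end [ 0.704 -0.16   0.3  ] [[0.002, 1.0, -0.001], [1.0, -0.002, -0.001], [-0.001, -0.001, -1.0]]
[0.0, 0.0, 0.42] [0.0, 0.98, -0.0]
[-0.04, 0.0, 0.41] [0.0, 0.98, -0.0]
[-0.08, 0.0, 0.41] [0.0, 0.98, -0.0]
[-0.12, 0.0, 0.4] [0.0, 0.98, -0.0]
[-0.16, 0.0, 0.39] [0.0, 0.98, -0.0]
[-0.2, 0.0, 0.37] [0.0, 0.98, -0.0]
[-0.23, 0.0, 0.35] [0.0, 0.98, -0.0]
[-0.26, 0.0, 0.32] [0.0, 0.98, -0.0]
end [ 0.704 -0.16   0.2  ] [[0.002, 1.0, 0.001], [0.709, -0.002, 0.705], [0.705, -0.001, -0.709]]
```

Request:
step_arm(moves=[{"delta_pos":[-0.9,-0.55,-0.2],"rotation":[0,0,0.45],"fingers":0},{"delta_pos":[-0.95,-0.5,-0.2],"rotation":[0,0,0.45],"fingers":0},{"delta_pos":[-0.95,-0.45,-0.2],"rotation":[0,0,0.45],"fingers":0},{"delta_pos":[-1,-0.4,-0.2],"rotation":[0,0,0.45],"fingers":0},{"delta_pos":[-1,-0.4,-0.1],"rotation":[0,0,0.45],"fingers":0},{"delta_pos":[-1,-0.35,-0.1],"rotation":[0,0,0.45],"fingers":0},{"delta_pos":[-1,-0.3,-0.1],"rotation":[0,0,0.45],"fingers":0},{"delta_pos":[-1,-0.25,-0.1],"rotation":[0,0,0.45],"fingers":0}])

```text
time_s: 1.1
ee_pos: [0.4054, 0.3184, 0.267]
eef_rot: [[-0.675, 0.738, -0.001], [0.738, 0.675, -0.0], [-0.0, -0.001, -1.0]]
contact_force: [1.0, -0.3, 0.1]
finger_gap: 0.0002
```

Run:
```python
from h import *
s=plan((.704,-.16,.28),0,18)
```

```text
[-1.03, -0.19, -0.02] [-0.0, 0.0, 0.41]
[-1.03, -0.15, -0.02] [-0.0, 0.0, 0.41]
[-1.04, -0.1, -0.02] [-0.0, 0.0, 0.41]
[-1.04, -0.06, -0.02] [-0.0, 0.0, 0.41]
[-1.04, -0.02, -0.03] [-0.0, 0.0, 0.41]
[-1.04, 0.02, -0.02] [-0.0, 0.0, 0.41]
[-1.04, 0.07, -0.03] [-0.0, 0.0, 0.41]
[-1.04, 0.11, -0.02] [-0.0, 0.0, 0.41]
[-1.03, 0.15, -0.03] [-0.0, 0.0, 0.41]
[-1.03, 0.19, -0.02] [-0.0, 0.0, 0.41]
[-1.02, 0.24, -0.03] [-0.0, 0.0, 0.41]
[-1.01, 0.28, -0.02] [-0.0, 0.0, 0.41]
[-1.0, 0.32, -0.03] [-0.0, 0.0, 0.41]
[-0.98, 0.36, -0.02] [-0.0, 0.0, 0.41]
[-0.97, 0.4, -0.03] [-0.0, 0.0, 0.41]
[-0.95, 0.44, -0.02] [-0.0, 0.0, 0.41]
[-0.93, 0.47, -0.03] [-0.0, 0.0, 0.41]
[-0.9, 0.51, -0.02] [-0.0, 0.0, 0.41]
end [ 0.704 -0.16   0.28 ] [[-0.002, 1.0, -0.001], [1.0, 0.002, -0.0], [-0.0, -0.001, -1.0]]
```

Request:
step_arm(moves=[{"delta_pos":[-1,-0.2,0],"rotation":[0,0,0.4],"fingers":0},{"delta_pos":[-1,-0.15,0],"rotation":[0,0,0.4],"fingers":0},{"delta_pos":[-1,-0.1,0],"rotation":[0,0,0.4],"fingers":0},{"delta_pos":[-1,-0.05,0],"rotation":[0,0,0.4],"fingers":0},{"delta_pos":[-1,0,0],"rotation":[0,0,0.4],"fingers":0},{"delta_pos":[-1,0,0],"rotation":[0,0,0.4],"fingers":0},{"delta_pos":[-1,0.05,0],"rotation":[0,0,0.4],"fingers":0},{"delta_pos":[-1,0.1,0],"rotation":[0,0,0.4],"fingers":0}])

```text
time_s: 2.1
ee_pos: [0.5332, 0.1139, 0.2669]
eef_rot: [[-0.408, 0.913, -0.001], [0.913, 0.408, -0.0], [0.0, -0.001, -1.0]]
contact_force: [-0.5, 0.0, -0.6]
finger_gap: -0.0002
```

Request:
step_arm(moves=[{"delta_pos":[-1,0.15,0],"rotation":[0,0,0.4],"fingers":0},{"delta_pos":[-1,0.2,0],"rotation":[0,0,0.4],"fingers":0},{"delta_pos":[-1,0.25,0],"rotation":[0,0,0.4],"fingers":0},{"delta_pos":[-1,0.3,0],"rotation":[0,0,0.4],"fingers":0},{"delta_pos":[-1,0.3,0],"rotation":[0,0,0.4],"fingers":0},{"delta_pos":[-1,0.35,0],"rotation":[0,0,0.4],"fingers":0},{"delta_pos":[-1,0.4,0],"rotation":[0,0,0.4],"fingers":0},{"delta_pos":[-0.9,0.4,0],"rotation":[0,0,0.4],"fingers":0}])

```text
time_s: 3.1
ee_pos: [0.6673, -0.0949, 0.2667]
eef_rot: [[-0.1, 0.995, -0.001], [0.995, 0.1, 0.0], [0.0, -0.001, -1.0]]
contact_force: [0.5, -0.1, -0.3]
finger_gap: -0.0
```

Run:
```python
from h import *
s=plan((.704,-.16,.20),45,9)
```

```text
[-0.25, 0.11, 0.25] [-0.04, 0.87, 0.11]
[-0.27, 0.11, 0.22] [-0.04, 0.87, 0.11]
[-0.29, 0.12, 0.2] [-0.04, 0.87, 0.11]
[-0.31, 0.12, 0.17] [-0.04, 0.87, 0.11]
[-0.32, 0.12, 0.15] [-0.04, 0.87, 0.11]
[-0.33, 0.12, 0.12] [-0.04, 0.87, 0.11]
[-0.34, 0.13, 0.09] [-0.04, 0.87, 0.11]
[-0.34, 0.13, 0.07] [-0.04, 0.87, 0.11]
[-0.34, 0.13, 0.03] [-0.04, 0.87, 0.11]
end [ 0.704 -0.16   0.2  ] [[0.005, 1.0, -0.002], [0.708, -0.002, 0.706], [0.706, -0.005, -0.708]]
```

Request:
step_arm(moves=[{"delta_pos":[-0.3,0.1,0.2],"rotation":[0,0.9,0.1],"fingers":0},{"delta_pos":[-0.3,0.1,0.2],"rotation":[0,0.9,0.1],"fingers":0},{"delta_pos":[-0.3,0.1,0.2],"rotation":[0,0.9,0.1],"fingers":0},{"delta_pos":[-0.3,0.15,0.2],"rotation":[0,0.9,0.1],"fingers":0},{"delta_pos":[-0.3,0.15,0.15],"rotation":[0,0.9,0.1],"fingers":0},{"delta_pos":[-0.3,0.1,0.1],"rotation":[-0.1,0.9,0.1],"fingers":0},{"delta_pos":[-0.35,0.1,0.1],"rotation":[-0.1,0.9,0.1],"fingers":0},{"delta_pos":[-0.35,0.1,0.1],"rotation":[-0.1,0.9,0.1],"fingers":0}])

```text
time_s: 4.1
ee_pos: [0.6979, -0.1525, 0.2075]
eef_rot: [[-0.007, 1.0, -0.01], [0.75, 0.012, 0.661], [0.661, -0.003, -0.75]]
contact_force: [-0.1, -0.6, -0.6]
finger_gap: 0.0003
```

Run:
```python
from h import *
print(robot.read_state()["joint_positions"].round(1))
s=plan((.704,-.16,.09),45,4)
s=plan((.704,-.13,.05),45,2,start=s)
s=plan((.704,-.048,.058),45,4,start=s)
for n in("side","top"): cv2.imwrite(f"pics/{n}1.png",robot.grab_frame(n)[:,:,::-1])
```

```text
[-27.9  50.   35.1  98.   35.4  54.1]
[-0.69, 0.05, 0.69] [-0.02, 0.16, 0.02]
[-0.71, 0.05, 0.68] [-0.02, 0.16, 0.02]
[-0.72, 0.06, 0.67] [-0.02, 0.16, 0.02]
[-0.72, 0.05, 0.66] [-0.02, 0.16, 0.02]
end [ 0.704 -0.16   0.09 ] [[0.002, 1.0, -0.002], [0.706, 0.0, 0.708], [0.708, -0.002, -0.706]]
[-0.12, 0.0, 0.83] [-0.01, -0.0, -0.01]
[-0.12, 0.0, 0.82] [-0.01, -0.0, -0.01]
end [ 0.704 -0.13   0.05 ] [[-0.0, 1.0, 0.0], [0.706, 0.0, 0.708], [0.708, 0.0, -0.706]]
[0.53, 0.0, 0.44] [0.0, -0.0, 0.0]
[0.53, 0.0, 0.44] [0.0, -0.0, 0.0]
[0.53, 0.0, 0.43] [0.0, -0.0, 0.0]
[0.53, 0.0, 0.44] [0.0, -0.0, 0.0]
end [ 0.704 -0.048  0.058] [[-0.0, 1.0, 0.0], [0.706, 0.0, 0.708], [0.708, 0.0, -0.706]]
```

View pics/side1.png

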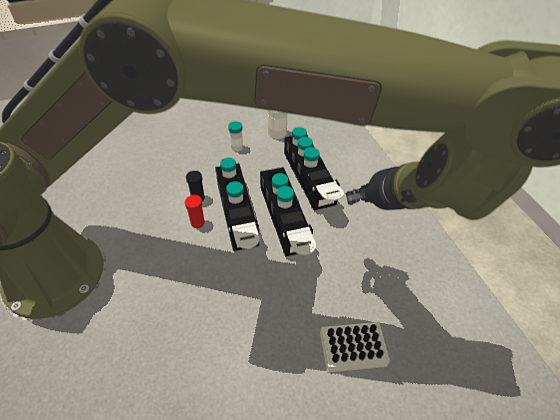

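Request:
step_arm(moves=[{"delta_pos":[-0.7,0.05,0.7],"rotation":[0,0.15,0],"fingers":0},{"delta_pos":[-0.7,0.05,0.7],"rotation":[0,0.15,0],"fingers":0},{"delta_pos":[-0.7,0.05,0.7],"rotation":[-0.05,0.15,0.05],"fingers":0},{"delta_pos":[-0.7,0.05,0.65],"rotation":[-0.05,0.15,0.05],"fingers":0},{"delta_pos":[-0.1,0,0.8],"rotation":[0,0,0],"fingers":0},{"delta_pos":[-0.1,0,0.8],"rotation":[0,0,0],"fingers":0},{"delta_pos":[0,0,0],"rotation":[0,0,0],"fingers":0}])

```text
time_s: 5.08
ee_pos: [0.7023, -0.1269, 0.0501]
eef_rot: [[0.004, 1.0, -0.004], [0.71, -0.0, 0.704], [0.704, -0.006, -0.71]]
contact_force: [0.2, -0.6, 0.2]
finger_gap: -0.0003
```

Run:
```python
from h import *
print(robot.read_state()["joint_positions"].round(1))
s=plan((.704,-.048,.052),45,4)
for n in("side","top"): cv2.imwrite(f"pics/{n}2.png",robot.grab_frame(n)[:,:,::-1])
a=cv2.imread("pics/side2.png")[120:260,260:460];cv2.imwrite("pics/s2.png",cv2.resize(a,None,fx=4,fy=4))
```

```text
[-27.1  55.9  23.8  82.4  38.7  54.3]
[0.48, 0.01, 0.45] [-0.01, 0.01, -0.01]
[0.48, 0.02, 0.45] [-0.01, 0.01, -0.01]
[0.47, 0.01, 0.45] [-0.01, 0.01, -0.01]
[0.48, 0.02, 0.46] [-0.01, 0.01, -0.01]
end [ 0.704 -0.048  0.052] [[0.0, 1.0, 0.0], [0.707, -0.0, 0.707], [0.707, -0.0, -0.707]]
```

View pics/s2.png

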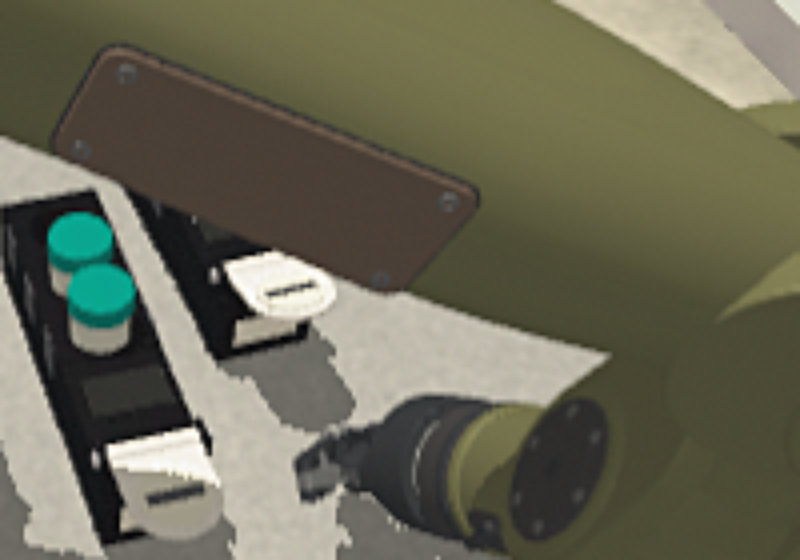

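Request:
step_arm(moves=[{"delta_pos":[0.5,0,0.45],"rotation":[0,0,0],"fingers":0},{"delta_pos":[0.5,0,0.45],"rotation":[0,0,0],"fingers":0},{"delta_pos":[0.45,0.05,0.45],"rotation":[0,0,0],"fingers":0},{"delta_pos":[0.45,0.05,0.45],"rotation":[0,0,0],"fingers":0},{"delta_pos":[0,0,0],"rotation":[0,0,0],"fingers":0}])

```text
time_s: 5.8
ee_pos: [0.7068, -0.0486, 0.0543]
eef_rot: [[0.001, 1.0, -0.001], [0.711, 0.0, 0.703], [0.703, -0.002, -0.711]]
contact_force: [-0.4, -0.1, 0.0]
finger_gap: 0.0001
```

Run:
```python
from h import *
s=plan((.704,-.034,.094),45,4)
for w,n in (((-.024,.108),2),((-.011,.113),2),((.008,.116),2),((.03,.115),2),((.045,.105),2),((.054,.092),2)):
    s=plan((.704,*w),45,n,start=s)
for n in("side","top"): cv2.imwrite(f"pics/{n}3.png",robot.grab_frame(n)[:,:,::-1])
a=cv2.imread("pics/side3.png")[120:260,260:460];b=cv2.imread("pics/top3.png")[80:220,200:400];cv2.imwrite("pics/s3.png",cv2.resize(np.hstack([a,b]),None,fx=2,fy=2))
```

```text
[0.32, -0.02, -0.15] [-0.0, 0.01, -0.0]
[0.32, -0.02, -0.15] [-0.0, 0.01, -0.0]
[0.32, -0.03, -0.15] [-0.0, 0.01, -0.0]
[0.32, -0.02, -0.15] [-0.0, 0.01, -0.0]
end [ 0.704 -0.034  0.094] [[0.001, 1.0, -0.001], [0.708, 0.0, 0.706], [0.706, -0.002, -0.708]]
[0.28, -0.0, -0.05] [-0.01, 0.01, -0.01]
[0.28, -0.0, -0.04] [-0.01, 0.01, -0.01]
end [ 0.704 -0.024  0.108] [[-0.001, 1.0, 0.001], [0.707, 0.0, 0.707], [0.707, 0.001, -0.707]]
[0.21, -0.0, 0.09] [0.0, -0.0, 0.0]
[0.22, -0.0, 0.1] [0.0, -0.0, 0.0]
end [ 0.704 -0.011  0.113] [[-0.001, 1.0, 0.001], [0.707, 0.0, 0.707], [0.707, 0.001, -0.707]]
[0.26, -0.0, 0.19] [0.0, -0.0, 0.0]
[0.26, -0.0, 0.18] [0.0, -0.0, 0.0]
end [0.704 0.008 0.116] [[-0.001, 1.0, 0.001], [0.707, 0.0, 0.707], [0.707, 0.001, -0.707]]
[0.25, -0.0, 0.27] [0.0, -0.0, 0.0]
[0.24, -0.0, 0.28] [0.0, -0.0, 0.0]
end [0.704 0.03  0.115] [[-0.001, 1.0, 0.001], [0.707, 0.0, 0.707], [0.707, 0.001, -0.707]]
[0.06, -0.0, 0.29] [0.0, -0.0, 0.0]
[0.06, -0.0, 0.3] [0.0, -0.0, 0.0]
end [0.704 0.045 0.105] [[-0.001, 1.0, 0.001], [0.707, 0.0, 0.707], [0.707, 0.001, -0.707]]
[-0.05, -0.0, 0.26] [0.0, -0.0, 0.0]
[-0.05, -0.01, 0.25] [0.0, -0.0, 0.0]
end [0.704 0.054 0.092] [[-0.001, 1.0, 0.001], [0.707, 0.0, 0.707], [0.707, 0.001, -0.707]]
```

View pics/s3.png

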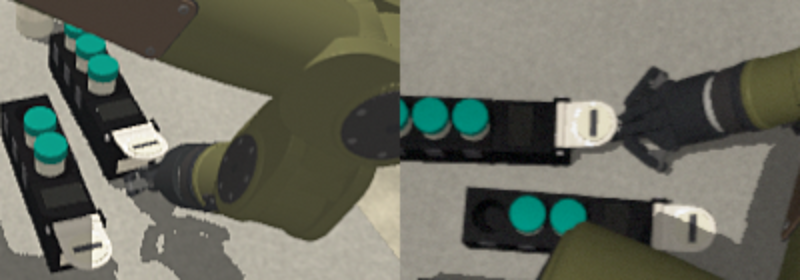

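The fingertip is under the free edge with no contact yet: in the right half of the crop it passes beneath the flag edge at about (617,122). Next I lift the flag.

Request:
step_arm(moves=[{"delta_pos":[0.3,0,-0.15],"rotation":[0,0,0],"fingers":0},{"delta_pos":[0.3,0,-0.15],"rotation":[0,0,0],"fingers":0},{"delta_pos":[0.35,-0.05,-0.15],"rotation":[0,0,0],"fingers":0},{"delta_pos":[0.35,0,-0.15],"rotation":[0,0,0],"fingers":0},{"delta_pos":[0,0,0],"rotation":[0,0,0],"fingers":0}])

```text
time_s: 6.52
ee_pos: [0.706, -0.0348, 0.0957]
eef_rot: [[0.001, 1.0, 0.001], [0.712, -0.001, 0.703], [0.703, -0.0, -0.712]]
contact_force: [-0.4, -0.0, 0.2]
finger_gap: 0.0001
```

Run:
```python
from h import *
s=plan((.704,-.024,.108),45,2)
for n in("side","top"): cv2.imwrite(f"pics/{n}4.png",robot.grab_frame(n)[:,:,::-1])
a=cv2.imread("pics/side4.png")[120:260,260:460];b=cv2.imread("pics/top4.png")[80:220,200:400];cv2.imwrite("pics/s4.png",cv2.resize(np.hstack([a,b]),None,fx=2,fy=2))
```

```text
[0.27, -0.03, -0.02] [0.0, 0.03, -0.01]
[0.28, -0.04, -0.02] [0.0, 0.03, -0.01]
end [ 0.704 -0.024  0.108] [[-0.001, 1.0, 0.001], [0.707, -0.0, 0.707], [0.707, 0.001, -0.707]]
```

View pics/s4.png

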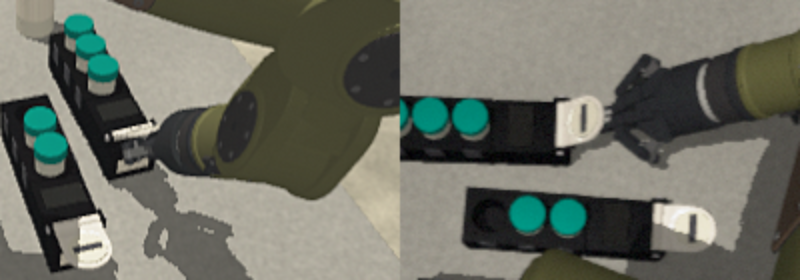

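The flag is rising: its edge has moved in to about (603,118) in the top half of the crop. I'll push on past vertical.

Request:
step_arm(moves=[{"delta_pos":[0.3,0,0],"rotation":[0,0,0],"fingers":0},{"delta_pos":[0.3,-0.05,0],"rotation":[0,0,0],"fingers":0},{"delta_pos":[0.2,0,0.1],"rotation":[0,0,0],"fingers":0},{"delta_pos":[0.2,0,0.1],"rotation":[0,0,0],"fingers":0},{"delta_pos":[0.25,0,0.2],"rotation":[0,0,0],"fingers":0},{"delta_pos":[0.25,0,0.2],"rotation":[0,0,0],"fingers":0},{"delta_pos":[0,0,0],"rotation":[0,0,0],"fingers":0}])

```text
time_s: 7.5
ee_pos: [0.7038, 0.0108, 0.1131]
eef_rot: [[0.002, 1.0, -0.001], [0.711, -0.001, 0.703], [0.703, -0.002, -0.711]]
contact_force: [-0.2, 0.3, 0.2]
finger_gap: 0.0003
```

Run:
```python
from h import *
s=None
for w,n in (((.03,.115),2),((.045,.105),2),((.054,.092),2)):
    s=plan((.704,*w),45,n,start=s)
for n in("side","top"): cv2.imwrite(f"pics/{n}5.png",robot.grab_frame(n)[:,:,::-1])
a=cv2.imread("pics/side5.png")[120:260,260:460];b=cv2.imread("pics/top5.png")[80:220,200:400];cv2.imwrite("pics/s5.png",cv2.resize(np.hstack([a,b]),None,fx=2,fy=2))
```

```text
[0.25, 0.0, 0.2] [-0.01, 0.03, -0.01]
[0.25, 0.01, 0.21] [-0.01, 0.03, -0.01]
end [0.704 0.03  0.115] [[0.0, 1.0, 0.001], [0.707, -0.001, 0.708], [0.708, 0.001, -0.707]]
[0.06, -0.0, 0.29] [0.0, -0.0, -0.0]
[0.06, -0.0, 0.3] [0.0, -0.0, -0.0]
end [0.704 0.045 0.105] [[0.0, 1.0, 0.001], [0.707, -0.001, 0.708], [0.708, 0.001, -0.707]]
[-0.05, -0.0, 0.26] [0.0, -0.0, -0.0]
[-0.05, -0.0, 0.25] [0.0, -0.0, -0.0]
end [0.704 0.054 0.092] [[0.0, 1.0, 0.001], [0.707, -0.001, 0.708], [0.708, 0.001, -0.707]]
```

View pics/s5.png

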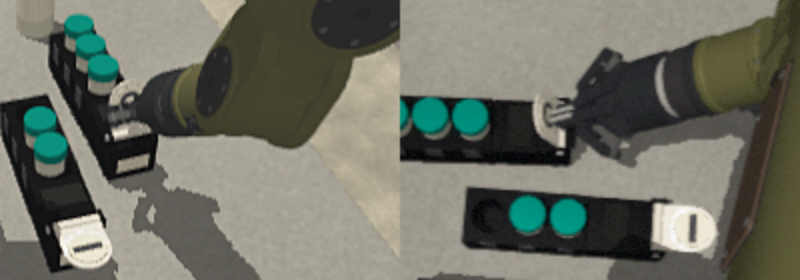

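The flag is past vertical with the ring face towards the finger: its edge is at about (535,110) in the top half of the crop. Next I fold it down.

Request:
step_arm(moves=[{"delta_pos":[0.25,0,0.2],"rotation":[0,0,0],"fingers":0},{"delta_pos":[0.25,0,0.2],"rotation":[0,0,0],"fingers":0},{"delta_pos":[0.05,0,0.3],"rotation":[0,0,0],"fingers":0},{"delta_pos":[0.05,0,0.3],"rotation":[0,0,0],"fingers":0},{"delta_pos":[-0.05,0,0.25],"rotation":[0,0,0],"fingers":0},{"delta_pos":[0,0,0],"rotation":[0,0,0],"fingers":0}])

```text
time_s: 8.35
ee_pos: [0.7034, 0.0483, 0.0969]
eef_rot: [[0.004, 1.0, -0.002], [0.711, -0.001, 0.703], [0.703, -0.004, -0.711]]
contact_force: [0.5, -0.1, 0.1]
finger_gap: 0.0002
```

Request:
step_arm(moves=[{"delta_pos":[-0.05,0,0.2],"rotation":[0,0,0],"fingers":0},{"delta_pos":[0,0,0],"rotation":[0,0,0],"fingers":0}])

```text
time_s: 8.6
ee_pos: [0.7038, 0.0509, 0.092]
eef_rot: [[0.003, 1.0, -0.001], [0.711, -0.002, 0.703], [0.703, -0.003, -0.711]]
contact_force: [0.3, 0.1, -0.3]
finger_gap: -0.0003
```

Run:
```python
from h import *
for n in("side","top"): cv2.imwrite(f"pics/{n}6.png",robot.grab_frame(n)[:,:,::-1])
a=cv2.imread("pics/side6.png")[120:260,260:460];b=cv2.imread("pics/top6.png")[80:220,200:400];cv2.imwrite("pics/s6.png",cv2.resize(np.hstack([a,b]),None,fx=2,fy=2))
```

```text
(no output)
```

View pics/s6.png

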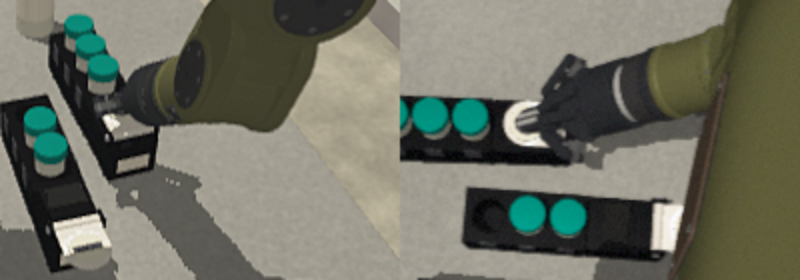

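The flag is nearly flat and there is no reading yet of contact against the stop. I'll press straight down in about 2 mm steps until force builds.

Request:
step_arm(moves=[{"delta_pos":[-0.05,0,0.05],"rotation":[0,0,0],"fingers":0},{"delta_pos":[0,0,0],"rotation":[0,0,0],"fingers":0}])

```text
time_s: 8.95
ee_pos: [0.704, 0.0507, 0.0903]
eef_rot: [[0.003, 1.0, -0.0], [0.711, -0.002, 0.703], [0.703, -0.002, -0.711]]
contact_force: [-0.7, 0.5, 0.6]
finger_gap: -0.0001
```

Request:
step_arm(moves=[{"delta_pos":[-0.05,0,0.05],"rotation":[0,0,0],"fingers":0},{"delta_pos":[0,0,0],"rotation":[0,0,0],"fingers":0}])

```text
time_s: 9.2
ee_pos: [0.7042, 0.0507, 0.0895]
eef_rot: [[0.003, 1.0, 0.001], [0.71, -0.003, 0.704], [0.704, -0.002, -0.71]]
contact_force: [-1.3, -1.3, 6.1]
finger_gap: -0.0002
```

6 N upward means the flag is against its stop. I retreat upward.

Request:
step_arm(moves=[{"delta_pos":[0.3,0,-0.3],"rotation":[0,0,0],"fingers":0},{"delta_pos":[0.5,0,-0.5],"rotation":[0,0,0],"fingers":0},{"delta_pos":[0.3,0,-0.9],"rotation":[0,0,0],"fingers":0},{"delta_pos":[0,0,-1],"rotation":[0,0,0],"fingers":0},{"delta_pos":[0,0,-1],"rotation":[0,0,0],"fingers":0},{"delta_pos":[0,0,-1],"rotation":[0,0,0],"fingers":0},{"delta_pos":[0,0,-1],"rotation":[0,0,0],"fingers":0},{"delta_pos":[0,0,-1],"rotation":[0,0,0],"fingers":0}])

```text
time_s: 10.2
ee_pos: [0.7042, -0.0677, 0.2569]
eef_rot: [[0.002, 1.0, 0.001], [0.712, -0.002, 0.703], [0.703, -0.001, -0.712]]
contact_force: [0.1, 0.1, -0.6]
finger_gap: 0.0
```

Request:
step_arm(moves=[{"delta_pos":[0.3,0,-0.9],"rotation":[0,0,0],"fingers":0},{"delta_pos":[0.3,0,-0.9],"rotation":[0,0,0],"fingers":0},{"delta_pos":[0.3,0,-0.9],"rotation":[0,0,0],"fingers":0},{"delta_pos":[0,0,0],"rotation":[0,0,0],"fingers":0}])

```text
time_s: 10.7
ee_pos: [0.7049, -0.1058, 0.3341]
eef_rot: [[0.001, 1.0, 0.004], [0.713, -0.003, 0.702], [0.702, 0.002, -0.713]]
contact_force: [-0.4, -0.2, -0.2]
finger_gap: 0.0001
```

Run:
```python
from h import *
for n in("side","top"): cv2.imwrite(f"pics/{n}7.png",robot.grab_frame(n)[:,:,::-1])
a=cv2.imread("pics/side7.png");b=cv2.imread("pics/top7.png");cv2.imwrite("pics/s7.png",cv2.resize(np.hstack([a[110:260,210:410],b[100:250,180:380]]),None,fx=2,fy=2))
p=np.array([0.70409889,0.11242221,1.56789163])
for th in (2.9,3.02,3.14): print(th,[proj(n,model(p,[flag(th,.042,-.004),flag(th,.07)])).round(1).tolist() for n in("top","side")])
print(robot.read_state()["contact_force"])
```

```text
2.9 [[[264.3, 140.3], [252.6, 139.6]], [[320.2, 172.1], [316.3, 164.5]]]
3.02 [[[263.8, 140.9], [252.2, 140.6]], [[319.8, 173.1], [315.8, 166.4]]]
3.14 [[[263.6, 141.5], [252.2, 141.6]], [[319.5, 174.3], [315.5, 168.5]]]
[ 0.26505777 -0.40876842 -0.54394553]
```

View pics/s7.png

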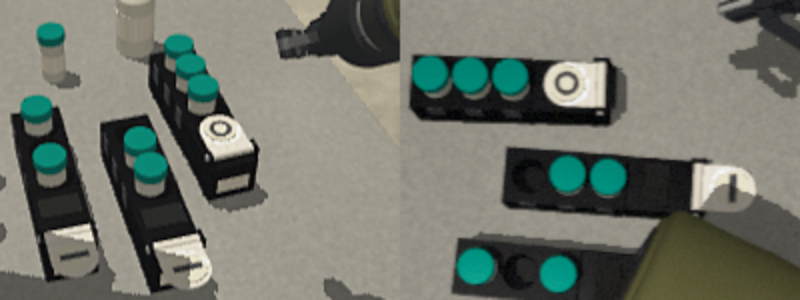

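View pics/top7.png

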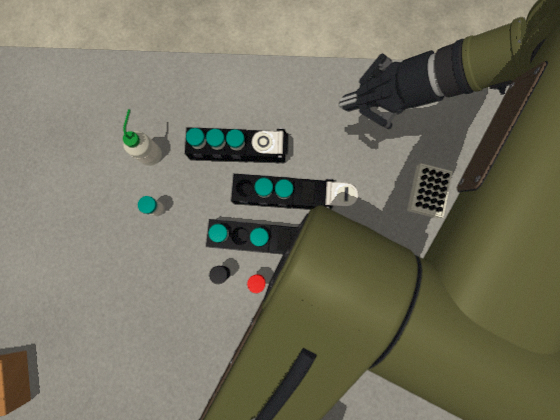

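View pics/side7.png

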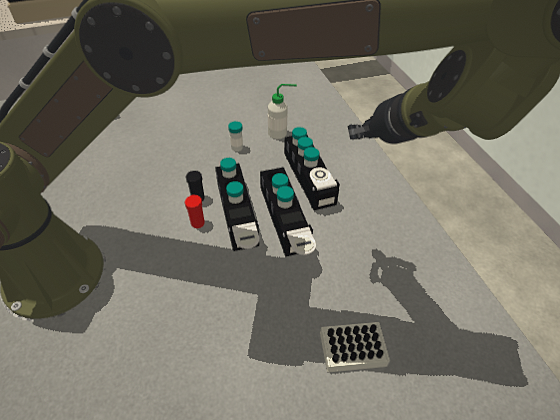

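The ring centre is at (263.5,141.5) in the top view and (320,174) in the side view. Both match the prediction for 3.14 rad. Racks, jars, tray and bottle show no visible shift, so I hand the job in.

```bash
python3 -c "
from cell import robot
print(robot.sign_off())"
```

```text
the job is handed in; nothing more can be done
None
```

I flipped the full rack's flag over its hinge with the shut fingertips from under the free edge, until it lay flat on the rack with the ring face up. I pressed it to its stop at about 6 N, backed the arm clear and handed the job in at about 11 s.

- **Flag angle:** in the last pictures the ring centre matches the prediction for 3.14 rad to within about 0.5 px in both views. The prediction for the 3.02 rad limit is only about 1 px away, so the contact force is the stronger evidence.
- **Other objects:** the other two flags still show their bar faces. The racks, jars, tray and bottle show no visible shift. I judged these by eye and did not measure them. In the last top view the arm hid the near rack's flag, so I checked that one only in the side view.
- **Contact:** the tool force was back to noise level (about 0.7 N) after the retreat, and no check failed or disagreed.

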